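Release the orange-capped tubes from their hopper and shut its slide gate

ROBOT

A 6-joint arm with a two-finger parallel gripper is mounted at the origin on the work surface. World frame = base frame: x ahead of the robot, y to its left, z up, the work surface at z = 0. Lengths are in m, angles in rad, forces in N, time in s.
With the tool pointing down it reaches from about 0.35 to 0.85 m from the base axis. Payload 8.1 kg.
Tool frame: the origin (TCP) lies on the centre line of the jaws, within the pads' length; the fingertips stand 22 mm ahead of it and the grasp point (between the pads) lies 3 mm ahead of it; z points along the fingers, y is the direction in which the jaws open and shut (so a half turn about z gives the same grasp; the last joint's range is limited). The gripper opens to 93 mm and grips with 3 to 60 N. Pads are 15 mm wide; open, the fingers measure 128 mm over their backs; the gripper's body (75 mm by 188 mm) begins 65 mm behind the grasp point.
Start: joints at [-1.26, 0.13, 1.488, -0, 1.523, -0.085], TCP at [0.231, -0.554, 0.241] pointing down, gripper open.
Joint ranges: [-2.96, 2.96], [-0.89, 2.26], [0.02, 2.5], [-1.34, 4.48], [0, 2.73], [-2.66, 2.66]. Speed limits (rad/s): [2.39, 2.39, 2.79, 3.14, 3.14, 3.14].

INTERFACE

Orientations are given as a unit quaternion [w, x, y, z].
In Python, from station import * gives the robot as it stands.
- The arm moves only by the tool send_rows, never from a script. Its argument "commands" is a list of rows, each an object of numbers: "tx", "ty", "tz": the shift along the tool's x, y, z in cm; "rx", "ry", "rz": the turn, a rotation vector about the tool's x, y, z in rad; "jaw": the gripper's target within -1 to 1 (fully open at 1, half-way at 0, shut at -1). A call has 1 to 12 rows; each row is the pose to reach, as a shift and turn from the pose commanded when the call began, along the tool's axes at that moment; what a row does not reach only later rows make up. A row lasts 1/10 s, in which the tool goes at most 50 mm and 8.59 degrees, less where a joint would pass 70% of its speed; a pose out of reach is approached as far as the arm can. A call with a gripper value outside its range is refused whole. The fingers move at their own pace and stop on an object; "newtons" is the grip in N (left out, the last holds). Time passes only in rows, so rows that repeat a pose let the fingers close. It gives the time, the measured TCP pose, the force and the opening at its end, in the units of the state.
- state(): the state, without advancing time (a new reading comes with each control period).
- get_image(name): name is "scene" or "side" or "wrist"; returns a dict with "color" (480x640x3 uint8, red, green, blue), "fov_y" (degrees; the focal length in pixels is half the picture's height over the tangent of half this angle, whatever the lens; pixels are square), "cx", "cy" (the principal point, pixels), "k1" (the pictures are not rectified: a ray, as slopes to the right and down, at radius r is drawn at 1 + k1 r^2 times it, then the intrinsics apply), "rvec" (rotation vector, rad) and "tvec" (3), from world to camera coordinates, as OpenCV has them; the wrist camera has in their place "mount" (4x4, takes a point from camera to tool coordinates, whose origin is the TCP and whose axes are the flange's). Camera axes: x right, y down, z forward; pixel columns grow to the right and rows downward; lengths in m; the calibration is good to about 2 mm. A picture is of the moment at which its call begins: read the wrist's pose just before it. There is no depth.
- job_done(): hands the job in, once; it reports no verdict.
Trained networks look in the newest picture that a camera, given by its name, has taken for a name from the list of things; names that differ only in an ending like _2 or _b are one class to them, and where a whole thing is asked for, a point or a joint stands for the part that bears it (a point fixed in the world has none). Each returns a list of dicts, best first, with "p" (0 to 1); they miss things now and then, are a little off and sometimes report something else, mostly with a low value. They report only what shows in the picture. A call takes as long as a camera call.
- boxes_of(camera, query): "position" ([column, row] as shares, 0 to 1, of the picture: columns of its width, rows of its height, amid what is visible of it).
The state is a dict: "time_s": time; "joint_pos": joint angles; "joint_velocities": joint speeds; "effort": joint torques, N m; "position": TCP position; "ee_rot": TCP orientation; "force": force on the tool from outside, world axes, zero at the start; "ft_torque": the same for the moment, N m; "gripper_width": finger opening in m.
Only numpy, scipy, OpenCV 4.12 (cv2) and the standard library are available. Lean on these libraries where they do the work, as an engineer would, in place of code of your own. Each camera call takes 0.05 s, during which the arm holds its last target. There are 200 camera calls.

TASK

Pull out the slide gate under the hopper that holds the orange-capped tubes until all three of them have rolled down into its trough, then push the gate fully shut again and let go of it. Leave the other dispenser, with the blue-capped tubes, as it is, and do not shift anything else on the bench.

Things in the scene. Friction and masses are not known exactly. Their poses are not given: they have to be found in the camera images.
- dispenser_A: Dispenser holding the three ORANGE-capped tubes: white frame 240 x 133 mm fixed to the bench, clear sloping hopper, open above. Origin on the bench, under the centre of the hopper's throat (46 x 120 mm); +x away from the handle, the way the tubes roll, +y along the tubes; turned up to 0.25 rad. A ramp under it leads to the trough: x 60 to 174 mm, floor falling from z 24 to 10 mm, end wall to z 60 mm.
- rim_A (a point): Middle of the front rim of the orange dispenser's hopper, at (-109, 0, 250) mm in its frame. The hopper, a sloping box, runs straight from here, 30 deg off vertical, down to (-26, 0, 103) mm, so it overhangs the gate's handle: reach the handle with the tool leaning about 30 deg, coming down in +x from the handle side.
- plate_A (a joint): Slide gate of the orange dispenser, m: 0 = fully shut (stop), 0.062 = fully pulled out (stop), along the dispenser's -x. Plate top at z 103 mm. Stays where left; takes about 3 to 5 N. Starts up to 10 mm ajar. The tubes drop one by one once it is open 45 mm or more, and take a second or so to roll into the trough.
- grip_A (a point): On the axis of the orange gate's handle, a blue bar 24 mm wide (in y) x 14 x 70 mm, on the plate, leaning 30 deg to -x (axis up: (-0.5, 0, 0.866) in the dispenser's frame). 44 mm up the bar, 26 mm below its end; with the gate shut at (-118, 0, 141) mm, and moves with it. Pinch across the 24 mm width, fingers along the bar; 50 mm free on each side.
- dispenser_B: The second, identical dispenser, loaded with three BLUE-capped tubes, to be left alone. Origin and axes as for dispenser_A.
- plate_B (a joint): Slide gate of the blue-capped dispenser, m, 0 shut (may start up to 10 mm ajar), to be left as it is.
- tube_A1_mid (a point): Orange-capped sample tube 1 of 3: white plastic cylinder, 32 mm across, 115 mm long, 40 g, lying along its dispenser's y in the hopper. The point is its centre.
- tube_A2_mid (a point): Orange-capped sample tube 2 of 3: white plastic cylinder, 32 mm across, 115 mm long, 40 g, lying along its dispenser's y in the hopper. The point is its centre.
- tube_A3_mid (a point): Orange-capped sample tube 3 of 3: white plastic cylinder, 32 mm across, 115 mm long, 40 g, lying along its dispenser's y in the hopper. The point is its centre.
- flask: Conical glass flask, 84 mm across, 132 mm high. Origin under its centre. To be left alone.
- reagent: Bottle with a blue cap, 80 mm across, 165 mm high. Origin under its centre. To be left alone.
- dishes: Stack of three culture dishes, 90 mm across, 45 mm high. Origin under its centre. To be left alone.
- beaker: Glass beaker, 72 mm across, 90 mm high. Origin under its centre. To be left alone.
- rack: Blue tube rack, 90 x 200 mm, 112 mm high with its tubes. Origin under its centre. To be left alone.
- cap: Orange screw cap lying flat, 48 mm across, 22 mm high. Origin under its centre. To be left alone.

How it is judged:
By the outcome, as a careful person would: the job done as asked, in the order asked, and still so for the second after the job is handed in, with the robot touching nothing.
It also fails if it takes over 38 s, if anything falls off the work surface, if the arm or the gripper's body presses on something with over 40 N, if the wrist force passes 120 N, or if a joint passes its speed limit or range.

## Working session

There is one attempt and no reset: what is moved stays moved. The work goes in short steps, Python scripts to look and compute and a tool call to move; the robot and the scene stay as the last step left them, time stands still between calls to the robot, and variables do not carry over. Pictures are saved under pics/ and viewed, about 8 in all and at most 12, crops included, and the job is handed in when it is done.

Besides the shell and the picture viewer there is one more tool, called after "Request:" as name(argument=value, ...), one argument or row to a line, values as JSON. send_rows: Moves the arm, as the interface text tells. Its arguments: {"type":"object","properties":{"commands":{"type":"array"},"newtons":{"type":"number"}},"required":["commands"]}

```bash
mkdir -p pics; ls; python3 - <<'E'
from station import *
import cv2,numpy as np
s=state();print(s)
for c in ["scene","side"]:
    g=get_image(c);cv2.imwrite(f"pics/{c}0.png",g["color"][:,:,::-1])
    print(c,{k:v for k,v in g.items() if k!="color"})
    for q in ["dispenser_A","dispenser_B","rim_A","plate_A","grip_A","tube_A1_mid","flask","reagent","rack"]:
        print(q,[(round(d["p"],2),[round(d["position"][0]*640),round(d["position"][1]*480)]) for d in boxes_of(c,q)][:4])
E
```

```text
pics
{'time_s': 0.0, 'joint_pos': array([-1.26041534e+00,  1.31139155e-01,  1.48928111e+00, -2.06597389e-05,
        1.52298943e+00, -8.53966819e-02]), 'joint_velocities': array([ 5.60310822e-05, -1.42943015e-03,  2.81671086e-03,  1.58207276e-04,
        8.45872709e-04, -7.80020382e-04]), 'effort': array([-5.95449146e-04, -5.59851766e+01, -4.91752374e+01,  7.67821306e-02,
        3.58623604e-02, -1.20498098e-04]), 'position': array([ 0.23116931, -0.55310704,  0.23959955]), 'ee_rot': array([-9.01618407e-04,  9.80483314e-01,  1.96600217e-01, -1.12238240e-04]), 'force': array([-0.832667  , -0.60856515, -0.37359598]), 'ft_torque': array([-0.01943782, -0.06087431, -0.05800037]), 'gripper_width': 0.09281900926267435}
scene {'fov_y': 53.08000592195851, 'cx': 329.7038476740195, 'cy': 246.30678714156613, 'k1': -0.00013155072299942812, 'rvec': array([ 1.51370012,  1.99742165, -0.89429043]), 'tvec': array([ 0.18114611, -0.24646081,  1.84949741])}
dispenser_A [(0.88, [385, 327]), (0.63, [272, 215])]
dispenser_B [(0.65, [212, 239]), (0.57, [252, 295])]
rim_A [(0.61, [386, 329])]
plate_A [(0.64, [253, 294])]
grip_A [(0.53, [211, 239])]
tube_A1_mid []
flask [(0.74, [474, 267])]
reagent [(0.84, [487, 294]), (0.5, [254, 295])]
rack [(0.72, [209, 238])]
side {'fov_y': 43.072018656138546, 'cx': 323.0290515500118, 'cy': 233.57935523876978, 'k1': -0.09459885796769217, 'rvec': array([ 0.43190978, -2.70079411,  1.20934849]), 'tvec': array([0.55287409, 0.25356727, 1.52509642])}
dispenser_A [(0.6, [243, 296])]
dispenser_B [(0.93, [305, 209])]
rim_A [(0.92, [241, 294]), (0.44, [278, 399])]
plate_A [(0.62, [268, 293])]
grip_A [(0.75, [270, 295])]
tube_A1_mid [(0.39, [259, 261])]
flask [(0.73, [338, 416])]
reagent [(0.94, [276, 400]), (0.7, [240, 295])]
rack [(0.71, [387, 191])]
```

View pics/scene0.png

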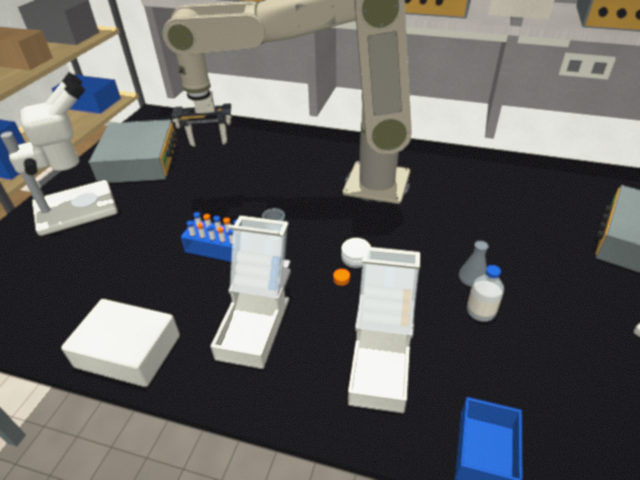

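View pics/side0.png

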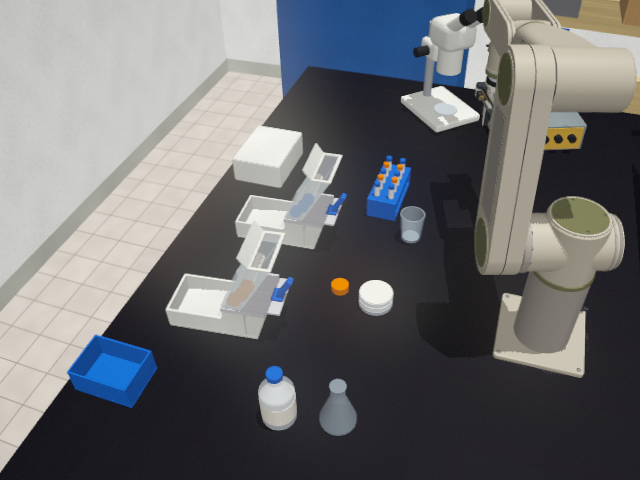

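The orange dispenser is the right-hand one in the scene view, at (388,320), and the nearer one in the side view, at (235,295). Its handle is at (283,290) in the side view. I'll zoom in to pick out features.

```bash
python3 - <<'E'
import cv2,numpy as np
a=cv2.imread("pics/scene0.png")[235:425,325:445]; b=cv2.imread("pics/side0.png")[215:345,155:305]
a=cv2.resize(a,None,fx=3,fy=3,interpolation=cv2.INTER_CUBIC);b=cv2.resize(b,None,fx=3,fy=3,interpolation=cv2.INTER_CUBIC)
im=np.zeros((580,800,3),np.uint8);im[:570,:345]=a[:,:345];im[:390,350:800]=b
cv2.imwrite("pics/crop.png",im)
E
```

```text
(no output)
```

View pics/crop.png

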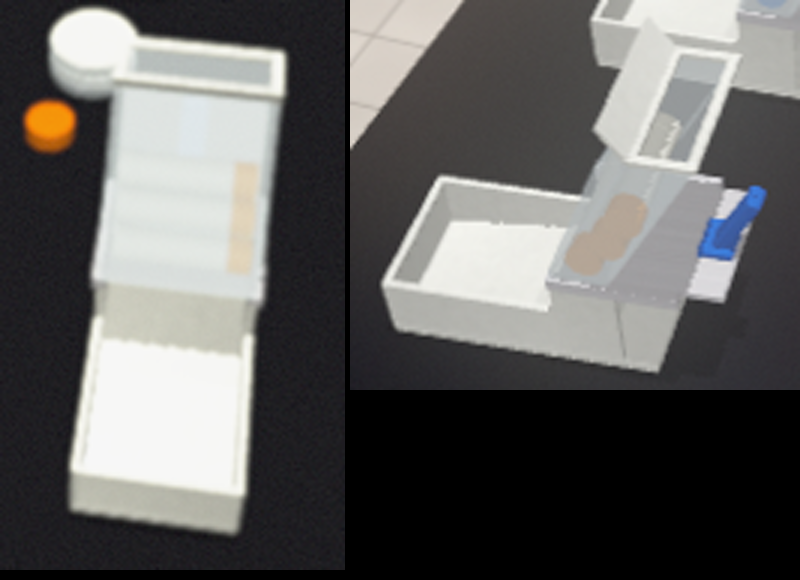

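Both views confirm orange caps in this hopper, and the handle tip is at about (291,278) in the side view. Next I'll fit the dispenser pose to the corners.

```bash
cat > h.py <<'E'
import numpy as np,cv2
from scipy.optimize import least_squares
from scipy.spatial.transform import Rotation as R
def proj(g,P):
    f=240/np.tan(np.radians(g["fov_y"])/2)
    K=np.array([[f,0,g["cx"]],[0,f,g["cy"]],[0,0,1]])
    return cv2.projectPoints(np.float64(P).reshape(-1,1,3),g["rvec"],g["tvec"],K,np.array([g["k1"],0,0,0]))[0][:,0]
def dw(p,P):  # dispenser -> world
    P=np.atleast_2d(P);c,s=np.cos(p[2]),np.sin(p[2])
    return np.c_[p[0]+c*P[:,0]-s*P[:,1],p[1]+s*P[:,0]+c*P[:,1],P[:,2]]
E
python3 - <<'E'
from station import *
from h import *
g={c:get_image(c) for c in["scene","side"]}
w=.0665
def model(p):
    X,d=p[3],p[4]
    S=dw(p,[(X,-w,.06),(X,w,.06),(X,-w,0),(X,w,0),(-.109,0,.25)])
    D=dw(p,[(X,w,.06),(X,-w,.06),(X,w,0),(X-.24,w,0),(-.109,0,.25),(-.131-d,0,.1635)])
    return proj(g["scene"],S),proj(g["side"],D)
oS=np.array([(349,392.7),(406,397.3),(348.7,405.3),(404.3,412.3),(394.5,249.7)])
oD=np.array([(166.7,310),(185,275),(171,325),(257.7,338.7),(277,253),(291,278.5)])
def f(p):
    a,b=model(p);return np.r_[(a-oS).ravel(),(b-oD).ravel()]
r=least_squares(f,[.7,.1,0,.177,.005],loss="soft_l1")
print(r.x.round(4));print(f(r.x).reshape(-1,2).round(1))
E
```

```text
[0.7432 0.1737 0.1141 0.182  0.0048]
[[ 0.5 -1.9]
 [ 0.9  1.7]
 [ 0.5 -1.2]
 [ 0.2 -0.1]
 [-1.7  0.7]
 [-1.  -1. ]
 [ 0.  -2.4]
 [-0.8 -0.7]
 [ 0.5  0.3]
 [ 0.6 -1. ]
 [-0.1  1.2]]
```

```bash
cat >> h.py <<'E'
def quat(s): q=s["ee_rot"];return R.from_quat([q[1],q[2],q[3],q[0]])
def target(p,d,back,up=0):  # grip pose with gate open d, backed off along tool axis
    Rd=R.from_euler("z",p[2]).as_matrix()
    T=Rd@np.array([[.866,0,.5],[0,-1,0],[.5,0,-.866]]).T.T
    z=T[:,2]; 
    return dw(p,(-.118-d,0,.141))[0]-z*(.003+back)+[0,0,up],R.from_matrix(Rd@np.array([[.866,0,.5],[0,-1,0],[.5,0,-.866]]))
def rel(s,pos,rot):
    q=quat(s);print("t cm",(q.inv().apply(pos-s["position"])*100).round(2),"r",(q.inv()*rot).as_rotvec().round(3),"world",pos.round(3))
E
sed -i '/T=Rd@.*T\.T/d; s/z=T\[:,2\];/z=Rd@np.array([.5,0,-.866])/' h.py
python3 - <<'E'
from station import *
from h import *
p=[.7432,.1737,.1141]
s=state();rel(s,*target(p,.005,.12,.08))
print(get_image("wrist")["mount"].round(3))
E
```

```text
t cm [ 57.55 -52.5   -8.69] r [-0.074  0.52   0.275] world [0.56  0.153 0.328]
[[ 0.    -0.957 -0.29   0.081]
 [ 1.     0.     0.001  0.   ]
 [-0.001 -0.29   0.957 -0.144]
 [ 0.     0.     0.     1.   ]]
```

Request:
send_rows(
  commands=[
    {"tz": -5, "jaw": 1},
    {"tz": -10, "jaw": 1},
    {"tx": 4, "ty": -4, "tz": -14, "jaw": 1},
    {"tx": 57.5, "ty": -52.5, "tz": -14, "rx": -0.074, "ry": 0.52, "rz": 0.275, "jaw": 1},
    {"tx": 57.5, "ty": -52.5, "tz": -14, "rx": -0.074, "ry": 0.52, "rz": 0.275, "jaw": 1},
    {"tx": 57.5, "ty": -52.5, "tz": -14, "rx": -0.074, "ry": 0.52, "rz": 0.275, "jaw": 1},
    {"tx": 57.5, "ty": -52.5, "tz": -14, "rx": -0.074, "ry": 0.52, "rz": 0.275, "jaw": 1},
    {"tx": 57.5, "ty": -52.5, "tz": -14, "rx": -0.074, "ry": 0.52, "rz": 0.275, "jaw": 1},
    {"tx": 57.5, "ty": -52.5, "tz": -14, "rx": -0.074, "ry": 0.52, "rz": 0.275, "jaw": 1},
    {"tx": 57.5, "ty": -52.5, "tz": -14, "rx": -0.074, "ry": 0.52, "rz": 0.275, "jaw": 1},
    {"tx": 57.5, "ty": -52.5, "tz": -14, "rx": -0.074, "ry": 0.52, "rz": 0.275, "jaw": 1},
    {"tx": 57.5, "ty": -52.5, "tz": -14, "rx": -0.074, "ry": 0.52, "rz": 0.275, "jaw": 1},
  ],
)

```text
invalid input
```

```bash
python3 - <<'E'
from station import *
from h import *
p=[.7432,.1737,.1141]
s=state();print(s["time_s"],s["position"]);rel(s,*target(p,.005,.12,.06))
E
```

```text
1.15 [ 0.23134127 -0.55360639  0.24063947]
t cm [ 57.55 -52.5   -6.69] r [-0.074  0.52   0.275] world [0.56  0.153 0.308]
```

Request:
send_rows(
  commands=[
    {"tx": 0, "ty": 0, "tz": -5, "rx": 0, "ry": 0, "rz": 0, "jaw": 1},
    {"tx": 0, "ty": 0, "tz": -10, "rx": 0, "ry": 0, "rz": 0, "jaw": 1},
    {"tx": 0, "ty": 0, "tz": -14, "rx": 0, "ry": 0, "rz": 0, "jaw": 1},
  ],
  newtons=30,
)

```text
time_s: 1.45
position: [0.2314, -0.5536, 0.3836]
ee_rot: [0.001, 0.98, 0.197, 0.0]
force: [-0.3, -1.3, 0.9]
gripper_width: 0.0928
```

Request:
send_rows(
  commands=[
    {"tx": 57.5, "ty": -52.5, "tz": 3, "rx": -0.074, "ry": 0.52, "rz": 0.275, "jaw": 1},
    {"tx": 57.5, "ty": -52.5, "tz": 3, "rx": -0.074, "ry": 0.52, "rz": 0.275, "jaw": 1},
    {"tx": 57.5, "ty": -52.5, "tz": 3, "rx": -0.074, "ry": 0.52, "rz": 0.275, "jaw": 1},
    {"tx": 57.5, "ty": -52.5, "tz": 3, "rx": -0.074, "ry": 0.52, "rz": 0.275, "jaw": 1},
    {"tx": 57.5, "ty": -52.5, "tz": 3, "rx": -0.074, "ry": 0.52, "rz": 0.275, "jaw": 1},
    {"tx": 57.5, "ty": -52.5, "tz": 3, "rx": -0.074, "ry": 0.52, "rz": 0.275, "jaw": 1},
    {"tx": 57.5, "ty": -52.5, "tz": 3, "rx": -0.074, "ry": 0.52, "rz": 0.275, "jaw": 1},
    {"tx": 57.5, "ty": -52.5, "tz": 3, "rx": -0.074, "ry": 0.52, "rz": 0.275, "jaw": 1},
    {"tx": 57.5, "ty": -52.5, "tz": 3, "rx": -0.074, "ry": 0.52, "rz": 0.275, "jaw": 1},
    {"tx": 57.5, "ty": -52.5, "tz": 3, "rx": -0.074, "ry": 0.52, "rz": 0.275, "jaw": 1},
    {"tx": 57.5, "ty": -52.5, "tz": 3, "rx": -0.074, "ry": 0.52, "rz": 0.275, "jaw": 1},
    {"tx": 57.5, "ty": -52.5, "tz": 3, "rx": -0.074, "ry": 0.52, "rz": 0.275, "jaw": 1},
  ],
)

```text
time_s: 2.65
position: [0.4838, -0.0094, 0.3584]
ee_rot: [-0.014, 0.964, 0.055, 0.26]
force: [0.5, -0.7, -0.5]
gripper_width: 0.093
```

```bash
python3 - <<'E'
from station import *
from h import *
p=[.7432,.1737,.1141]
s=state();print(s["time_s"],s["position"]);rel(s,*target(p,.005,.12,.06))
E
```

```text
2.65 [ 0.48377706 -0.00944435  0.35840743]
t cm [  5.59 -15.25   9.11] r [ 0.001 -0.003  0.001] world [0.56  0.153 0.308]
```

Request:
send_rows(
  commands=[
    {"tx": 3, "ty": -5, "tz": 0, "rx": 0, "ry": 0, "rz": 0, "jaw": 1},
    {"tx": 4, "ty": -9.5, "tz": 1, "rx": 0, "ry": 0, "rz": 0, "jaw": 1},
    {"tx": 5, "ty": -13.5, "tz": 3, "rx": 0, "ry": 0, "rz": 0, "jaw": 1},
    {"tx": 5.6, "ty": -15.3, "tz": 7, "rx": 0, "ry": 0, "rz": 0, "jaw": 1},
    {"tx": 5.6, "ty": -15.3, "tz": 7, "rx": 0, "ry": 0, "rz": 0, "jaw": 1},
    {"tx": 5.6, "ty": -15.3, "tz": 7, "rx": 0, "ry": 0, "rz": 0, "jaw": 1},
  ],
)

```text
time_s: 3.25
position: [0.5482, 0.1507, 0.3233]
ee_rot: [-0.014, 0.965, 0.056, 0.257]
force: [-0.0, 0.8, 0.9]
gripper_width: 0.0931
```

```bash
python3 - <<'E'
from station import *
from h import *
p=[.7432,.1737,.1141]
s=state();g=get_image("wrist");cv2.imwrite("pics/w1.png",g["color"][:,:,::-1])
print(s["position"],{k:g[k] for k in("fov_y","cx","cy","k1")})
for d in(0,.005,.01): rel(s,*target(p,d,.12,.0))
M=np.eye(4);M[:3,:3]=quat(s).as_matrix();M[:3,3]=s["position"];C=np.linalg.inv(M@g["mount"])
g["rvec"]=cv2.Rodrigues(C[:3,:3])[0];g["tvec"]=C[:3,3]
d=.005
P=dw(p,[(-.118-d,0,.141),(-.131-d,-.012,.1635),(-.131-d,.012,.1635),(-.109,0,.25)])
print(proj(g,P).round(1));print(boxes_of("wrist","grip_A")[:2])
E
```

```text
[0.54822032 0.15066229 0.32330483] {'fov_y': 62.224702478447625, 'cx': 320.8287828103205, 'cy': 245.2782484542526, 'k1': -0.08282557464638637}
t cm [-2.31 -0.07  7.41] r [-0.     0.003  0.002] world [0.565 0.153 0.248]
t cm [-2.74 -0.07  7.16] r [-0.     0.003  0.002] world [0.56  0.153 0.248]
t cm [-3.17 -0.07  6.92] r [-0.     0.003  0.002] world [0.555 0.152 0.248]
[[319.2 250.8]
 [333.6 260.4]
 [304.7 260.3]
 [318.9 193. ]]
[{'position': [0.5047, 0.4677], 'p': 0.76}]
```

View pics/w1.png

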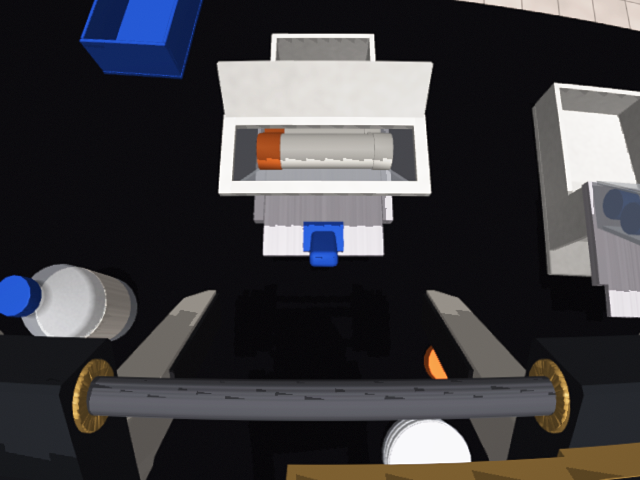

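The wrist view shows the orange caps at (270,148). The handle end spans columns 310–337 and rows 249–266, about 4 mm to the −y side of the fit. The rim and plate edges are level, so the yaw is right.

Request:
send_rows(
  commands=[
    {"tx": -2.6, "ty": 0.3, "tz": 2, "rx": 0, "ry": 0, "rz": 0, "jaw": 0.3},
    {"tx": -2.6, "ty": 0.3, "tz": 6, "rx": 0, "ry": 0, "rz": 0, "jaw": 0.3},
    {"tx": -2.6, "ty": 0.3, "tz": 10, "rx": 0, "ry": 0, "rz": 0, "jaw": 0.3},
    {"tx": -2.6, "ty": 0.3, "tz": 12, "rx": 0, "ry": 0, "rz": 0, "jaw": 0.3},
    {"tx": -2.6, "ty": 0.3, "tz": 12, "rx": 0, "ry": 0, "rz": 0, "jaw": 0.3},
    {"tx": -2.6, "ty": 0.3, "tz": 12, "rx": 0, "ry": 0, "rz": 0, "jaw": 0.3},
  ],
)

```text
time_s: 3.95
position: [0.5871, 0.1504, 0.2101]
ee_rot: [-0.015, 0.964, 0.054, 0.259]
force: [-0.2, 0.0, 0.5]
gripper_width: 0.0607
```

```bash
python3 - <<'E'
from station import *
from h import *
p=[.7432,.1737-.0035,.1141]
s=state();g=get_image("wrist");cv2.imwrite("pics/w2.png",g["color"][:,:,::-1])
print(s["position"],s["gripper_width"])
rel(s,*target(p,.003,.0,.0))
M=np.eye(4);M[:3,:3]=quat(s).as_matrix();M[:3,3]=s["position"];C=np.linalg.inv(M@g["mount"])
g["rvec"]=cv2.Rodrigues(C[:3,:3])[0];g["tvec"]=C[:3,3]
for d in(0,.003,.006):
 e=np.array([-.131-d,0,.1635]);u=np.array([.0061,0,.0035]);y=np.array([0,.012,0])
 print(d,proj(g,dw(p,[e-u-y,e-u+y,e+u-y,e+u+y])).round(0).tolist())
E
```

```text
[0.58708006 0.15035685 0.21005216] 0.06065588645983059
t cm [-0.32 -0.2   7.5 ] r [ 0.001 -0.002 -0.001] world [0.621 0.156 0.144]
0 [[338.0, 296.0], [294.0, 296.0], [339.0, 271.0], [293.0, 271.0]]
0.003 [[338.0, 301.0], [294.0, 301.0], [339.0, 277.0], [293.0, 277.0]]
0.006 [[338.0, 307.0], [294.0, 307.0], [339.0, 283.0], [293.0, 283.0]]
```

View pics/w2.png

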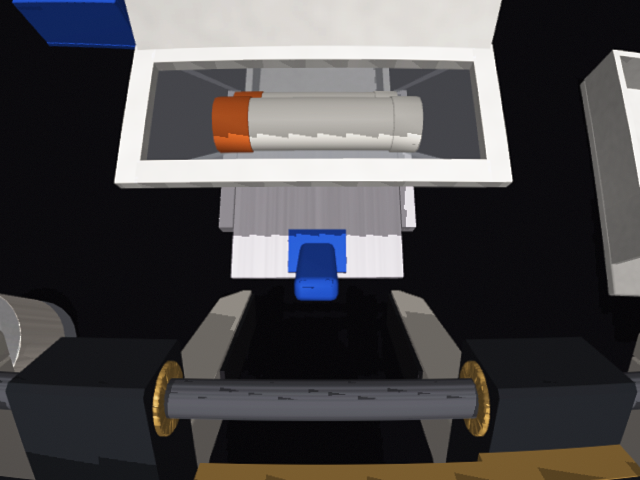

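The handle end at columns 294–338, row 301 matches the prediction for about 3 mm ajar. I'll advance and grip.

Request:
send_rows(
  commands=[
    {"tx": -0.3, "ty": -0.2, "tz": 2, "rx": 0, "ry": 0, "rz": 0, "jaw": 0.3},
    {"tx": -0.3, "ty": -0.2, "tz": 4, "rx": 0, "ry": 0, "rz": 0, "jaw": 0.3},
    {"tx": -0.3, "ty": -0.2, "tz": 6, "rx": 0, "ry": 0, "rz": 0, "jaw": 0.3},
    {"tx": -0.3, "ty": -0.2, "tz": 7.5, "rx": 0, "ry": 0, "rz": 0, "jaw": 0.3},
    {"tx": -0.3, "ty": -0.2, "tz": 7.5, "rx": 0, "ry": 0, "rz": 0, "jaw": 0.3},
    {"tx": -0.3, "ty": -0.2, "tz": 7.5, "rx": 0, "ry": 0, "rz": 0, "jaw": -0.3},
    {"tx": -0.3, "ty": -0.2, "tz": 7.5, "rx": 0, "ry": 0, "rz": 0, "jaw": -1},
    {"tx": -0.3, "ty": -0.2, "tz": 7.5, "rx": 0, "ry": 0, "rz": 0, "jaw": -1},
    {"tx": -0.3, "ty": -0.2, "tz": 7.5, "rx": 0, "ry": 0, "rz": 0, "jaw": -1},
    {"tx": -0.3, "ty": -0.2, "tz": 7.5, "rx": 0, "ry": 0, "rz": 0, "jaw": -1},
    {"tx": -0.3, "ty": -0.2, "tz": 7.5, "rx": 0, "ry": 0, "rz": 0, "jaw": -1},
  ],
  newtons=25,
)

```text
time_s: 5.1
position: [0.6211, 0.157, 0.1421]
ee_rot: [-0.014, 0.964, 0.055, 0.259]
force: [-3.3, -4.4, 4.4]
gripper_width: 0.024
```

Request:
send_rows(
  commands=[
    {"tx": -0.87, "ty": 0, "tz": -0.5, "rx": 0, "ry": 0, "rz": 0, "jaw": -1},
    {"tx": -1.73, "ty": 0, "tz": -1.0, "rx": 0, "ry": 0, "rz": 0, "jaw": -1},
    {"tx": -2.6, "ty": 0, "tz": -1.5, "rx": 0, "ry": 0, "rz": 0, "jaw": -1},
    {"tx": -3.46, "ty": 0, "tz": -2.0, "rx": 0, "ry": 0, "rz": 0, "jaw": -1},
    {"tx": -4.33, "ty": 0, "tz": -2.5, "rx": 0, "ry": 0, "rz": 0, "jaw": -1},
    {"tx": -4.76, "ty": 0, "tz": -2.75, "rx": 0, "ry": 0, "rz": 0, "jaw": -1},
    {"tx": -4.76, "ty": 0, "tz": -2.75, "rx": 0, "ry": 0, "rz": 0, "jaw": -1},
    {"tx": -4.76, "ty": 0, "tz": -2.75, "rx": 0, "ry": 0, "rz": 0, "jaw": -1},
    {"tx": -4.76, "ty": 0, "tz": -2.75, "rx": 0, "ry": 0, "rz": 0, "jaw": -1},
    {"tx": -4.76, "ty": 0, "tz": -2.75, "rx": 0, "ry": 0, "rz": 0, "jaw": -1},
    {"tx": -4.76, "ty": 0, "tz": -2.75, "rx": 0, "ry": 0, "rz": 0, "jaw": -1},
    {"tx": -4.76, "ty": 0, "tz": -2.75, "rx": 0, "ry": 0, "rz": 0, "jaw": -1},
  ],
)

```text
time_s: 6.3
position: [0.5665, 0.1507, 0.1421]
ee_rot: [-0.014, 0.964, 0.055, 0.259]
force: [-2.2, -5.5, 4.1]
gripper_width: 0.0237
```

Request:
send_rows(
  commands=[
    {"tx": 0, "ty": 0, "tz": 0, "rx": 0, "ry": 0, "rz": 0, "jaw": -1},
    {"tx": 0, "ty": 0, "tz": 0, "rx": 0, "ry": 0, "rz": 0, "jaw": -1},
    {"tx": 0, "ty": 0, "tz": 0, "rx": 0, "ry": 0, "rz": 0, "jaw": -1},
    {"tx": 0, "ty": 0, "tz": 0, "rx": 0, "ry": 0, "rz": 0, "jaw": -1},
    {"tx": 0, "ty": 0, "tz": 0, "rx": 0, "ry": 0, "rz": 0, "jaw": -1},
    {"tx": 0, "ty": 0, "tz": 0, "rx": 0, "ry": 0, "rz": 0, "jaw": -1},
    {"tx": 0, "ty": 0, "tz": 0, "rx": 0, "ry": 0, "rz": 0, "jaw": -1},
    {"tx": 0, "ty": 0, "tz": 0, "rx": 0, "ry": 0, "rz": 0, "jaw": -1},
    {"tx": 0, "ty": 0, "tz": 0, "rx": 0, "ry": 0, "rz": 0, "jaw": -1},
    {"tx": 0, "ty": 0, "tz": 0, "rx": 0, "ry": 0, "rz": 0, "jaw": -1},
    {"tx": 0, "ty": 0, "tz": 0, "rx": 0, "ry": 0, "rz": 0, "jaw": -1},
    {"tx": 0, "ty": 0, "tz": 0, "rx": 0, "ry": 0, "rz": 0, "jaw": -1},
  ],
)

```text
time_s: 7.5
position: [0.5665, 0.1507, 0.1421]
ee_rot: [-0.014, 0.964, 0.055, 0.259]
force: [-2.7, -5.7, 3.9]
gripper_width: 0.0237
```

```bash
cat > look.py <<'E'
import sys,cv2,numpy as np
from station import *
a=get_image("scene")["color"][235:425,325:445,::-1];b=get_image("side")["color"][215:345,155:305,::-1];c=get_image("wrist")["color"][:,:,::-1]
im=np.zeros((580,800,3),np.uint8);im[:570,:345]=cv2.resize(a,None,fx=3,fy=3)[:,:345]
im[:295,350:690]=cv2.resize(b,(340,295));im[300:570,350:710]=cv2.resize(c,(360,270))
cv2.imwrite(sys.argv[1],im);s=state();print(s["time_s"],s["position"],s["force"],s["gripper_width"])
E
python3 look.py pics/l1.png
```

```text
7.65 [0.56649697 0.15065523 0.1421287 ] [-2.3094244  -6.01450632  4.0838144 ] 0.02354684343584202
```

View pics/l1.png

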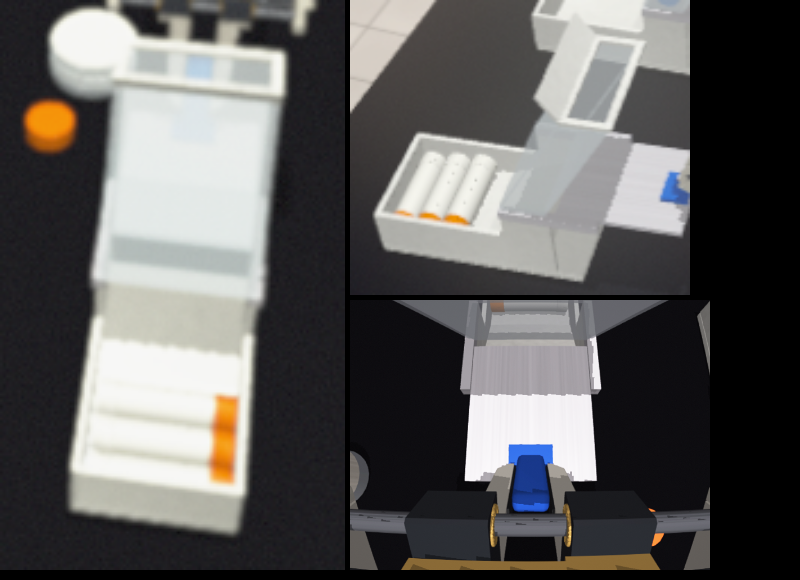

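All three tubes lie in the trough and the hopper is empty. Now I'll close the gate.

Request:
send_rows(
  commands=[
    {"tx": 0.87, "ty": 0, "tz": 0.5, "rx": 0, "ry": 0, "rz": 0, "jaw": -1},
    {"tx": 1.73, "ty": 0, "tz": 1.0, "rx": 0, "ry": 0, "rz": 0, "jaw": -1},
    {"tx": 2.6, "ty": 0, "tz": 1.5, "rx": 0, "ry": 0, "rz": 0, "jaw": -1},
    {"tx": 3.46, "ty": 0, "tz": 2.0, "rx": 0, "ry": 0, "rz": 0, "jaw": -1},
    {"tx": 4.33, "ty": 0, "tz": 2.5, "rx": 0, "ry": 0, "rz": 0, "jaw": -1},
    {"tx": 4.76, "ty": 0, "tz": 2.75, "rx": 0, "ry": 0, "rz": 0, "jaw": -1},
    {"tx": 4.85, "ty": 0, "tz": 2.8, "rx": 0, "ry": 0, "rz": 0, "jaw": -1},
    {"tx": 4.94, "ty": 0, "tz": 2.85, "rx": 0, "ry": 0, "rz": 0, "jaw": -1},
    {"tx": 4.94, "ty": 0, "tz": 2.85, "rx": 0, "ry": 0, "rz": 0, "jaw": -1},
  ],
)

```text
time_s: 8.55
position: [0.6233, 0.1572, 0.1421]
ee_rot: [-0.014, 0.964, 0.055, 0.259]
force: [2.6, -5.2, 1.9]
gripper_width: 0.0238
```

Request:
send_rows(
  commands=[
    {"tx": 0.09, "ty": 0, "tz": 0.05, "rx": 0, "ry": 0, "rz": 0, "jaw": -1},
    {"tx": 0.17, "ty": 0, "tz": 0.1, "rx": 0, "ry": 0, "rz": 0, "jaw": -1},
    {"tx": 0.17, "ty": 0, "tz": 0.1, "rx": 0, "ry": 0, "rz": 0, "jaw": -1},
  ],
)

```text
time_s: 8.85
position: [0.6251, 0.1574, 0.1421]
ee_rot: [-0.014, 0.964, 0.055, 0.259]
force: [-0.0, -5.2, 4.0]
gripper_width: 0.0235
```

Request:
send_rows(
  commands=[
    {"tx": 0.09, "ty": 0, "tz": 0.05, "rx": 0, "ry": 0, "rz": 0, "jaw": -1},
    {"tx": 0.17, "ty": 0, "tz": 0.1, "rx": 0, "ry": 0, "rz": 0, "jaw": -1},
    {"tx": 0.17, "ty": 0, "tz": 0.1, "rx": 0, "ry": 0, "rz": 0, "jaw": -1},
  ],
)

```text
time_s: 9.15
position: [0.627, 0.1577, 0.1421]
ee_rot: [-0.014, 0.964, 0.055, 0.259]
force: [-1.2, -4.7, 2.7]
gripper_width: 0.0243
```

Request:
send_rows(
  commands=[
    {"tx": 0.09, "ty": 0, "tz": 0.05, "rx": 0, "ry": 0, "rz": 0, "jaw": -1},
    {"tx": 0.17, "ty": 0, "tz": 0.1, "rx": 0, "ry": 0, "rz": 0, "jaw": -1},
    {"tx": 0.17, "ty": 0, "tz": 0.1, "rx": 0, "ry": 0, "rz": 0, "jaw": -1},
  ],
)

```text
time_s: 9.45
position: [0.6281, 0.1578, 0.142]
ee_rot: [-0.014, 0.965, 0.055, 0.258]
force: [-15.2, -8.0, 13.2]
gripper_width: 0.0238
```

```bash
python3 look.py pics/l2.png
```

```text
9.6 [0.62810066 0.15780437 0.14207446] [-15.16348882  -7.57697775  13.13792322] 0.023841651975369058
```

The force jumped to 15 N, so the gate is on its stop. I'll give it a slight extra push, release, and back out along the tool axis.

Request:
send_rows(
  commands=[
    {"tx": 0.05, "ty": 0, "tz": 0.03, "rx": 0, "ry": 0, "rz": 0, "jaw": -1},
    {"tx": 0.05, "ty": 0, "tz": 0.03, "rx": 0, "ry": 0, "rz": 0, "jaw": -1},
    {"tx": 0.05, "ty": 0, "tz": 0.03, "rx": 0, "ry": 0, "rz": 0, "jaw": 0.3},
    {"tx": 0.05, "ty": 0, "tz": 0.03, "rx": 0, "ry": 0, "rz": 0, "jaw": 0.3},
    {"tx": 0.05, "ty": 0, "tz": 0.03, "rx": 0, "ry": 0, "rz": 0, "jaw": 0.3},
    {"tx": 0.05, "ty": 0, "tz": 0.03, "rx": 0, "ry": 0, "rz": 0, "jaw": 0.3},
    {"tx": 0, "ty": 0, "tz": -2, "rx": 0, "ry": 0, "rz": 0, "jaw": 0.3},
    {"tx": 0, "ty": 0, "tz": -5, "rx": 0, "ry": 0, "rz": 0, "jaw": 0.3},
    {"tx": 0, "ty": 0, "tz": -8, "rx": 0, "ry": 0, "rz": 0, "jaw": 0.3},
    {"tx": 0, "ty": 0, "tz": -10, "rx": 0, "ry": 0, "rz": 0, "jaw": 0.3},
    {"tx": 0, "ty": 0, "tz": -10, "rx": 0, "ry": 0, "rz": 0, "jaw": 0.3},
  ],
)

```text
time_s: 10.7
position: [0.5802, 0.1531, 0.232]
ee_rot: [-0.015, 0.964, 0.055, 0.261]
force: [0.5, -0.2, -0.4]
gripper_width: 0.0604
```

```bash
python3 look.py pics/l3.png
```

```text
10.85 [0.57901467 0.15253761 0.22680364] [-0.17929673 -0.56171232 -1.27404491] 0.06041851706109897
```

View pics/l3.png

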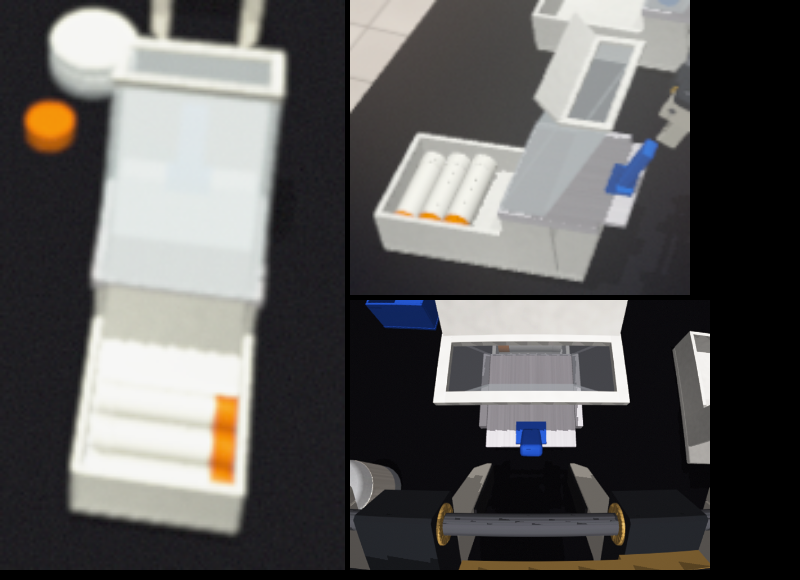

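The gate is shut, with its plate more tucked in than at the start. The three tubes are still in the trough, and the gripper is free of the handle.

```bash
python3 -c "
from station import *
print(job_done())"
```

```text
the job is handed in; nothing more can be done
None
```

The orange-capped dispenser is done: I pulled its gate out about 55 mm, and all three tubes rolled into the trough. I then pushed the gate shut, opened the jaws and backed the arm about 10 cm away along the tool axis.

- **Gate shut:** the gate moved freely at a few newtons until about 7 mm past where I first gripped it. There the contact force jumped from about 3 N to about 20 N, which I took as the stop. I pushed about 0.5 mm further before releasing. My image fit had put the gate only about 3 mm ajar rather than 7 mm, so the fit was a few millimetres off. I relied on the force and the last picture for the shut position.
- **Last picture:** the three tubes are in the trough, the hopper is empty and the gripper is clear of the handle, with near-zero force on the tool. The dishes, the cap and the visible part of the blue dispenser look undisturbed. I did not compare the rest of the bench with the starting picture.
- **Command error:** the first move call was refused as invalid before anything moved, and I resent it with every field filled in. The job was handed in at about 11 s.

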